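# Hang the rinsed chopping board on the free drying peg

## Task

Take the tall chopping board with the hand slot out of the drip rack and hang it by its slot on the empty peg of the steel stands, so that it hangs straight and still on the peg. Leave the other boards, the lid and the things on the table where they are.

Things in the scene. Friction and masses are not known exactly. Their poses are not given: they have to be found in the camera images.
- board: The chopping board to hang: white plastic, 150 mm wide (its y), 220 mm tall (its z), 12 mm thick (its x), about 0.3 kg, with one rectangular hand slot through it, 80 mm wide and 44 mm high, centred across the width, whose upper edge lies 45 mm below the board's top edge. It is the tallest thing in the drip rack, standing upright on its bottom edge. Origin: middle of its bottom edge, z up along the board, x across its thickness. Both faces are alike.
- slot_top (a point): Middle of the upper edge of the hand slot of the board to hang (mid-thickness): 175 mm above the board's bottom edge, 45 mm below its top edge. This edge rests on both bars of the peg when the board hangs; let go crookedly, the board rocks for a second or two. Knocked or moved fast, it swings between the fingers.
- free_stand: Steel stand with the empty peg, fixed to the table: base plate 150 x 130 x 10 mm (reaching 100 mm in front of the column's axis), column 240 mm tall, 24 mm deep (x), 64 mm wide (y), through the origin. Its level peg leaves the column towards the stand's own -x, roughly towards the robot, and is described under free_stand_peg. Origin: on the table under the column's axis, z up.
- free_stand_peg (a point): Middle of the empty peg, 53 mm before the column's axis, 225 mm up. The peg is a level loop along the stand's x: two 10 mm round bars, axes 20 mm either side of the middle (50 mm overall), tops 230 mm above the table, free from 12 to 94 mm before the column's axis. Its end, 110 mm before the column's axis, turns up to 238 mm as a stop. Axes as the stand's.
- used_stand: An identical fixed steel stand, 240 mm or more to one side of the free one, whose peg (pointing to its own -x) already carries a smaller board; origin on the table under its column.
- hung_board: Smaller white board, 124 mm wide, 190 mm tall, 12 mm thick, with a hand slot, hanging on the peg of the other stand, its bottom edge about 70 mm above the table. To be left alone. Origin: middle of its bottom edge.
- rack: Steel drip rack fixed to the table: base 190 x 170 x 12 mm, with three upright slots 60 mm apart along its x, each between two steel wire loops 100 mm wide (y) and 78 mm tall, 15 mm apart. Boards stand in the slots on the base (12 mm above the table), thin side along the rack's x. Origin: middle of its underside.
- plain_board: Plain white board without slot, 150 mm wide, 100 mm tall, 12 mm thick, in another slot of the drip rack. To be left alone. Origin: middle of its bottom edge.
- steel_lid: Flat metal pan lid, 130 mm wide, 95 mm tall, 12 mm thick, in another slot of the drip rack. To be left alone. Origin: middle of its bottom edge.
- tub: Closed white plastic tub, 96 mm in diameter, 45 mm tall, on the table in front of the stands. Origin: centre of its underside.
- bowl: Small steel bowl, 90 mm in diameter, 50 mm tall, on the table between the robot and the rack. Origin: centre of its underside.
- carton: Closed cardboard carton 70 x 110 x 50 mm on the table behind the rack and stands. Origin: centre of its underside.
- scoop: Metal scoop with a flat handle, about 190 mm long, 35 mm tall, on the table to the robot's right. Origin: centre of its bowl's underside.
There are look-alikes about, which are no part of the job. What is shaped like the board but orange or turquoise is not meant.

How it is judged:
By the outcome, as a careful person would: the job done as asked, in the order asked, and still so for the second after the job is handed in, with the robot touching nothing.
It also fails if it takes over 61 s, if anything falls off the work surface, if the arm or the gripper's body presses on something with over 40 N, if the wrist force passes 120 N, or if a joint passes its speed limit or range.

## Robot

A 6-joint arm with a two-finger parallel gripper is mounted at the origin on the work surface. World frame = base frame: x ahead of the robot, y to its left, z up, the work surface at z = 0. Lengths are in mm, angles in rad, forces in N, time in s.
With the tool pointing down it reaches from about 300 to 875 mm from the base axis. Payload 4.2 kg.
Tool frame: the origin (TCP) lies midway between the tips of the shut fingers; the grasp point (between the pads) lies 19 mm behind it; z points along the fingers, y is the line along which they close (so a half turn about z gives the same grasp; the last joint's range is limited). The gripper opens to 85 mm and grips with 20 to 120 N. Pads are 22 mm wide; open, the fingers measure 114 mm over their backs; the gripper's body (76 mm by 85 mm) begins 54 mm behind the grasp point. The pads swing forward as they close: fully open they stand 13 mm farther back than shut.
Start: joints at [1.109, 0.32, 1.565, -0, 1.257, -0.02], TCP at [245.855, 519.804, 231.338] pointing down, gripper open.
Joint ranges: [-3.11, 3.11], [-0.84, 2.01], [0.21, 2.61], [-1.34, 4.49], [0.05, 2.63], [-2.56, 2.56]. Speed limits (rad/s): [2.57, 2.57, 3.14, 3.14, 3.14, 3.14].

## Interface

Orientations are given as a unit quaternion [w, x, y, z].
In Python, from bench import status, cams, workorder gives the robot as it stands.
- The arm moves only by the tool apply_moves, never from a script. Its argument "plan" is text: rows parted by semicolons, each of 5 numbers parted by spaces: the shift along the tool's x, y, z in cm, then the turn about the tool's z in degrees, then the finger opening in cm, from 0 to 8.54. In form: x y z turn jaw; .... A call has 1 to 5 rows; each row is the pose to reach, as a shift and turn from the pose commanded when the call began, along the tool's axes at that moment; what a row does not reach only later rows make up. A row lasts 1/12 s, in which the tool goes at most 41.7 mm and 7.16 degrees, less where a joint would pass 70% of its speed; a pose out of reach is approached as far as the arm can. A call with a gripper value outside its range is refused whole. The fingers move at their own pace and stop on an object; the grip force is fixed at half the most. Time passes only in rows, so rows that repeat a pose let the fingers close. It gives the time, the measured TCP pose, the force, the opening and the grip force at its end, in the units of the state.
- status.state(): the state, without advancing time (a new reading comes with each control period).
- cams.capture(name): name is "scene" or "side" or "wrist"; returns (picture, depth): 420x560x3 uint8, red, green, blue; 420x560 float32, mm along the optical axis (not along the pixel's ray), 0 where there is no reading.
- cams.camera_params(name): a dict with "intrinsics" (3x3 intrinsics, pixels), "extrinsics" (4x4, takes a point from camera to world coordinates). Camera axes: x right, y down, z forward; pixel columns grow to the right and rows downward; lengths in mm; the calibration is good to about 2 mm. The wrist camera is an equidistant fisheye: a pixel r from the principal point sees the ray r / f radians off the axis. A picture is of the moment at which its call begins: read the wrist's pose just before it. camera_params takes no time and is no camera call; for the wrist camera it gives the pose at the moment of the call.
- workorder.close_job(): hands the job in; it is judged then, once.
The state is a dict: "clock": time; "joint_pos": joint angles; "qd": joint speeds; "tau": joint torques, N m; "position": TCP position; "eef_rot": TCP orientation; "ft_force": force on the tool from outside, world axes, zero at the start; "torque": the same for the moment, N m; "gripper_width": finger opening in mm; "finger_force": force on a finger pad.
Only numpy, scipy, OpenCV 4.12 (cv2) and the standard library are available. Lean on these libraries where they do the work, as an engineer would, in place of code of your own. Each camera call takes 0.05 s, during which the arm holds its last target. There are 200 camera calls.

## Working session

There is one attempt and no reset: what is moved stays moved. The work goes in short steps, Python scripts to look and compute and a tool call to move; the robot and the scene stay as the last step left them, time stands still between calls to the robot, and variables do not carry over. Pictures are saved under pics/ and viewed, at most 10 in all, crops included, and the job is handed in when it is done.

Besides the shell and the picture viewer there is one more tool, called after "Call:" in YAML: its name, and indented under it one key for each argument. apply_moves: Moves the arm, as the interface text tells. Its arguments: {"type":"object","properties":{"plan":{"type":"string"}},"required":["plan"]}

```bash
ls; mkdir -p pics
python3 - <<'E'
from bench import status,cams
import cv2,numpy as np
for n in("scene","side"):
    p,d=cams.capture(n); cv2.imwrite(f"pics/{n}.png",p[:,:,::-1]); np.savez(f"{n}.npz",p=p,d=d,**cams.camera_params(n))
    c=cams.camera_params(n); print(n,np.round(c["intrinsics"],1).tolist(),np.round(c["extrinsics"],3).tolist(),(d>0).mean())
print(status.state())
E
```

```text
pics
scene [[415.6, 0.0, 278.6], [0.0, 415.6, 212.9], [0.0, 0.0, 1.0]] [[-0.812, 0.356, -0.463, 1085.892], [0.584, 0.512, -0.63, 915.122], [0.013, -0.781, -0.624, 939.217], [0.0, 0.0, 0.0, 1.0]] 0.9958928571428571
side [[510.3, 0.0, 281.6], [0.0, 510.3, 217.7], [0.0, 0.0, 1.0]] [[0.944, -0.167, 0.285, -7.838], [-0.33, -0.539, 0.775, -1312.704], [0.024, -0.825, -0.564, 1203.217], [0.0, 0.0, 0.0, 1.0]] 0.9958673469387755
{'clock': 0.1, 'joint_pos': array([ 1.10896955e+00,  3.20246897e-01,  1.56554841e+00, -1.26594210e-05,
        1.25737715e+00, -2.00453333e-02]), 'qd': array([ 1.10748068e-03, -4.80042621e-04, -3.35993395e-03,  1.10271483e-03,
       -9.09072137e-05,  6.77834972e-04]), 'tau': array([-6.19231432e-04, -4.16406333e+01, -2.34703624e+01, -1.47866403e-04,
        4.78808142e-03,  2.82155645e-05]), 'position': array([245.68349464, 519.41211258, 230.55879555]), 'eef_rot': array([-1.82633780e-04,  2.19096814e-01,  9.75702804e-01, -7.68521362e-04]), 'ft_force': array([ 0.44293851,  0.86796719, -0.23594656]), 'torque': array([ 0.00439669,  0.00997556, -0.0146803 ]), 'finger_force': 0.0, 'gripper_width': 85.21724474691013}
```

View pics/scene.png

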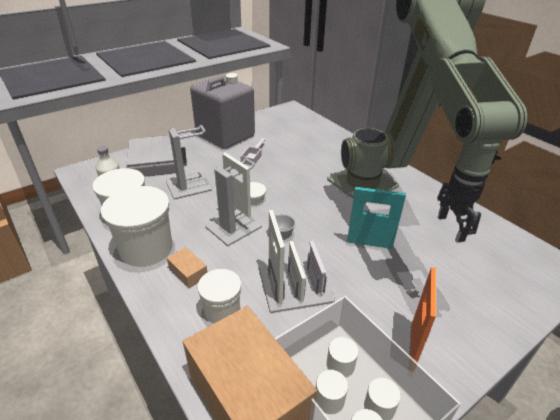

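View pics/side.png

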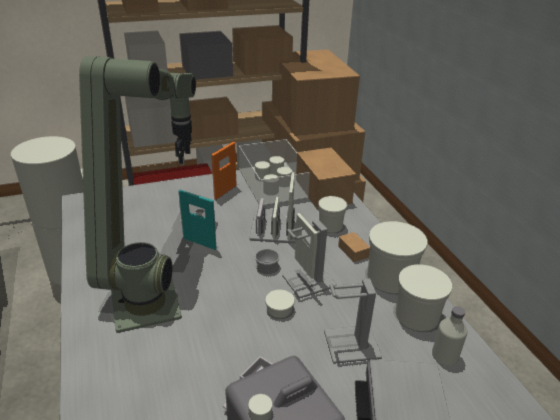

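The scene view shows the board standing in the rack at about (276,258), the hung board on its stand at (235,200), and the free stand with its empty peg at (180,165), peg tip at (203,130). The side view shows the board edge-on at (291,205), and the free stand column at (364,315) with its peg running left to (335,290).

```bash
cat > h.py <<'E'
import numpy as np,cv2
def cloud(n):
    f=np.load(n+".npz"); d=f["d"]; K=f["intrinsics"]; E=f["extrinsics"]
    v,u=np.indices(d.shape); P=np.stack([(u-K[0,2])*d/K[0,0],(v-K[1,2])*d/K[1,1],d],-1)
    return P@E[:3,:3].T+E[:3,3], f["p"], d
def px(n,P):
    f=np.load(n+".npz");K=f["intrinsics"];E=f["extrinsics"]
    q=(np.asarray(P)-E[:3,3])@E[:3,:3]; q=q@K.T; return q[...,:2]/q[...,2:]
E
python3 - <<'E'
from h import *
for n,pts in (("scene",[(276,258),(180,165),(203,130),(235,205),(298,300),(297,268),(317,265),(272,218),(254,192)]),("side",[(291,205),(292,178),(364,315),(335,290),(358,289),(308,240),(262,215),(276,215),(280,300)])):
    W,p,d=cloud(n)
    for u,v in pts: print(n,(u,v),W[v,u].round(),p[v,u])
    # top-down occupancy
for lo,hi,name in((170,250,'hi'),):
  for n in("scene","side"):
    W,p,d=cloud(n); m=(W[...,2]>lo)&(W[...,2]<hi)&(d>0)&(W[...,0]>300)&(W[...,0]<900)&(abs(W[...,1])<500)
    k,l,s,c=cv2.connectedComponentsWithStats(m.astype(np.uint8))
    for i in range(1,k):
        if s[i,4]<15: continue
        q=W[l==i]; mu=q.mean(0); e=cv2.minAreaRect(q[:,:2].astype(np.float32))
        print(n,c[i].round(),s[i],mu.round(),"rect",np.round(e[0]),np.round(e[1]),round(e[2],1),"z",np.percentile(q[:,2],[2,98]).round())
E
```

```text
scene (276, 258) [614. 266. 142.] [110 108 102]
scene (180, 165) [ 612. -345.  121.] [109 105 105]
scene (203, 130) [ 506. -343.  233.] [162 159 159]
scene (235, 205) [545. -69.  81.] [111 108 103]
scene (298, 300) [584. 332.  12.] [150 145 146]
scene (297, 268) [565. 297. 101.] [113 110 105]
scene (317, 265) [502. 310.  86.] [99 92 93]
scene (272, 218) [587. 207. 230.] [244 243 235]
scene (254, 192) [ 423. -141.   43.] [248 246 239]
side (291, 205) [574. 171. 173.] [84 86 78]
side (292, 178) [612. 269. 229.] [202 203 184]
side (364, 315) [ 586. -407.  153.] [60 60 59]
side (335, 290) [ 632. -135.   -0.] [141 142 138]
side (358, 289) [ 711. -154.   -2.] [146 147 142]
side (308, 240) [651. 167.  -4.] [147 147 143]
side (262, 215) [495. 277.  76.] [61 59 60]
side (276, 215) [540. 240.  90.] [112 113 104]
side (280, 300) [ 417. -168.   44.] [203 206 186]
scene [182. 137.] [169 125  37  29 377] [ 582. -362.  220.] rect [ 557. -367.] [ 70. 123.] 78.9 z [174. 242.]
scene [103. 151.] [ 97 147  11   8  64] [ 831. -490.  184.] rect [ 831. -488.] [23. 34.] 88.1 z [171. 192.]
scene [231. 178.] 
[... 244 characters left out ...]
.  180.] rect [ 827. -129.] [199. 146.] 89.6 z [173. 183.]
scene [276. 236.] [269 210  16  55 401] [611. 260. 216.] rect [602. 246.] [151.  13.] 66.3 z [174. 234.]
side [291. 188.] [289 172   6  34 121] [590. 218. 217.] rect [599. 239.] [157.  12.] 66.5 z [173. 234.]
side [310. 234.] [287 217  40  39 714] [549. -75. 216.] rect [541. -66.] [114. 126.] 59.3 z [173. 247.]
side [394. 240.] [ 369  221   55   37 1337] [ 830. -140.  179.] rect [ 825. -133.] [199. 149.] 89.9 z [172. 184.]
side [359. 293.] [329 278  47  34 633] [ 573. -383.  221.] rect [ 555. -372.] [ 71. 123.] 78.9 z [174. 241.]
side [456. 308.] [451 306  12   9  42] [ 827. -494.  188.] rect [ 828. -491.] [33. 17.] 0.3 z [174. 192.]
```

```bash
cat >> h.py <<'E'
from scipy.spatial.transform import Rotation as Rn
def rel(T,yawY):
    """shift (cm, tool axes) and turn (deg) to TCP T with tool y at world yaw yawY (mod 180)"""
    from bench import status
    s=status.state(); q=s["eef_rot"]; R=Rn.from_quat([q[1],q[2],q[3],q[0]]).as_matrix()
    y=np.degrees(np.arctan2(R[1,1],R[0,1])); t=-((yawY-y+90)%180-90)
    print("t",round(s["clock"],2),"tcp",s["position"].round(1),"yawY",round(y,1),"tilt",R[:,2].round(3),"F",s["ft_force"].round(1),"w",round(s["gripper_width"],1),"pad",round(s["finger_force"],1),"q",s["joint_pos"].round(2))
    print(" -> shift cm",((R.T@(np.asarray(T)-s["position"]))/10).round(2),"turn",round(t,1))
E
python3 - <<'E'
from h import *
rel([245,519,330],-23.7); rel([601,244,330],-23.7)
for n in("scene","side"):
    W,p,d=cloud(n); r=np.radians(-11.1); a=np.array([np.cos(r),np.sin(r)]); b=np.array([-a[1],a[0]])
    m=(W[...,2]>180)&(W[...,2]<250)&(abs(W[...,0]-560)<90)&(abs(W[...,1]+370)<70)
    q=W[m]; X=(q[:,:2]-[605,-379])@a; Y=(q[:,:2]-[605,-379])@b; Z=q[:,2]
    c=(abs(X)<25); print(n,"col X",np.percentile(X[c],[2,50,98]).round(),"Y",np.percentile(Y[c],[2,98]).round(),"z",np.percentile(Z[c],98))
    g=(X<-25); print("peg X",np.percentile(X[g],[1,99]).round(),"Y",np.percentile(Y[g],[2,98]).round(),"Z",np.percentile(Z[g],[5,50,95]).round())
    for s in(1,-1):
        h=g&(X<-30)&(X>-90)&(Y*s>8); 
        if h.sum()>5: print("bar",s,h.sum(),np.polyfit(X[h],Y[h],1).round(3),np.median(Y[h]).round(1))
    W2=W; m=(W[...,2]>110)&(W[...,2]<250)&(W[...,0]>150)&(W[...,0]<700)&(W[...,1]>-20)&(W[...,1]<480)&(d>0)
    k,l,s,cc=cv2.connectedComponentsWithStats(m.astype(np.uint8))
    for i in range(1,k):
        if s[i,4]>60: q=W[l==i]; print("obst",q.mean(0).round(),cv2.minAreaRect(q[:,:2].astype(np.float32)),q[:,2].max().round())
E
```

```text
t 0.1 tcp [245.7 519.4 230.6] yawY 64.7 tilt [-0.001 -0.001 -1.   ] F [ 0.4  0.9 -0.2] w 85.2 pad 0.0 q [ 1.11  0.32  1.57 -0.    1.26 -0.02]
 -> shift cm [ 0.04 -0.08 -9.94] turn 88.4
t 0.1 tcp [245.7 519.4 230.6] yawY 64.7 tilt [-0.001 -0.001 -1.   ] F [ 0.4  0.9 -0.2] w 85.2 pad 0.0 q [ 1.11  0.32  1.57 -0.    1.26 -0.02]
 -> shift cm [-43.9   -9.72  -9.93] turn 88.4
scene col X [-21.   1.  12.] Y [-28.  37.] z 242.71527763442288
peg X [-109.  -26.] Y [-24.  28.] Z [222. 229. 236.]
bar 1 46 [1.9000e-02 2.4361e+01] 23.8
bar -1 45 [-9.0000e-03 -1.7232e+01] -16.5
obst [535.  -6. 182.] ((532.3548583984375, -8.85529899597168), (17.127458572387695, 22.707298278808594), 2.036196708679199) 250.0
obst [242. 278. 172.] ((239.98936462402344, 274.2297058105469), (22.101402282714844, 150.264404296875), 42.12664031982422) 224.0
obst [611. 260. 185.] ((602.1677856445312, 246.00921630859375), (151.0906524658203, 12.850194931030273), 66.27263641357422) 236.0
obst [551. 278. 112.] ((549.6962280273438, 274.51617431640625), (148.47555541992188, 11.520824432373047), 65.88533782958984) 116.0
obst [616. 464. 123.] ((620.8251342773438, 466.6655578613281), (18.520648956298828, 158.29351806640625), 87.70330047607422) 133.0
side col X [-22.  -8.  10.] Y [-36.  26.] z 242.29048420095359
peg X [-111.  -27.] Y [-28.  23.] Z [222. 228. 237.]
bar 1 71 [ 0.028 18.368] 16.5
bar -1 75 [  0.033 -21.354] -23.5
obst [597. 315. 161.] ((604.5860595703125, 316.63909912109375), (308.7976379394531, 161.25091552734375), 84.27362823486328) 237.0
obst [239. 266. 170.] ((237.41188049316406, 269.9838562011719), (29.28129005432129, 157.44696044921875), 46.210994720458984) 224.0
```

Call:
apply_moves:
  plan: "0 0 -3.5 5 8.5; -1 0 -7 11 8.5; -4 -1 -9.5 18 8.5; -7.5 -2 -10 25 8.5; -11 -2.5 -10 32 8.5"

```text
clock: 0.52
position: [335.3, 449.8, 334.1]
eef_rot: [0.0, 0.481, 0.876, 0.002]
ft_force: [0.0, -0.5, -0.5]
gripper_width: 84.9
finger_force: 0.0
```

```bash
python3 -c "
from h import *
rel([600.5,243,330],-23.7)"
```

```text
t 0.52 tcp [335.3 449.8 334.1] yawY 32.4 tilt [ 0.003  0.004 -1.   ] F [ 0.  -0.5 -0.5] w 84.9 pad 0.0 q [ 0.91  0.25  1.41 -0.    1.48  0.34]
 -> shift cm [-31.68  11.28   0.41] turn 56.1
```

Call:
apply_moves:
  plan: "-3.5 1.2 0 7 8.5; -7 2.4 0 14 8.5; -10.5 3.6 0 21 8.5; -14 5 0 28 8.5; -17.5 6.2 0 35 8.5"

```text
clock: 0.93
position: [482.5, 335.0, 330.9]
eef_rot: [-0.0, 0.723, 0.69, -0.0]
ft_force: [0.2, 0.3, -0.4]
gripper_width: 84.9
finger_force: 0.0
```

```bash
python3 -c "
from h import *
rel([600.5,243,290],-23.7)"
```

```text
t 0.93 tcp [482.5 335.  330.9] yawY -2.7 tilt [-0.001 -0.    -1.   ] F [ 0.2  0.3 -0.4] w 84.9 pad 0.0 q [0.59 0.3  1.35 0.   1.5  0.63]
 -> shift cm [-8.64 12.22  4.08] turn 21.0
```

Call:
apply_moves:
  plan: "-2 2.8 0 6 8.5; -4.2 6 0 12 8.5; -6.4 9 1 18 8.5; -8 11.5 2 21 8.5; -8.6 12.2 3 21 8.5"

```text
clock: 1.35
position: [602.9, 242.4, 299.6]
eef_rot: [0.001, 0.837, 0.547, -0.0]
ft_force: [-0.7, 0.4, -1.0]
gripper_width: 84.8
finger_force: 0.0
```

Run:
```python
from h import *
from bench import cams
rel([600.5,243,200],-23.7)
c=cams.camera_params("wrist"); p,d=cams.capture("wrist"); np.savez("wrist.npz",p=p,d=d,**c); cv2.imwrite("pics/w1.png",p[:,:,::-1])
print(np.round(c["intrinsics"],1).tolist(),np.round(c["extrinsics"],2).tolist())
K,E=c["intrinsics"],c["extrinsics"]
v,u=np.indices(d.shape); x=u-K[0,2];y=v-K[1,2]; r=np.hypot(x,y)+1e-9; th=r/K[0,0]
P=np.stack([np.tan(th)*x/r*d,np.tan(th)*y/r*d,d],-1)@E[:3,:3].T+E[:3,3]
m=(d>0)&(th<1.4)&(P[...,2]>222)&(P[...,2]<242)&(np.hypot(P[...,0]-600,P[...,1]-243)<110)
q=P[m]; print(m.sum(),cv2.minAreaRect(q[:,:2].astype(np.float32)),np.median(q[:,2]),np.median(q[:,:2],0))
```

```text
t 1.35 tcp [602.9 242.4 299.6] yawY -23.6 tilt [ 0.    -0.002 -1.   ] F [-0.7  0.4 -1. ] w 84.8 pad 0.0 q [ 0.37  0.41  1.25 -0.    1.48  0.78]
 -> shift cm [-0.03 -0.25  9.96] turn 0.1
[[325.2, 0.0, 279.8], [0.0, 325.2, 211.2], [0.0, 0.0, 1.0]] [[0.92, -0.38, -0.12, 634.84], [-0.4, -0.87, -0.28, 313.89], [0.0, 0.31, -0.95, 441.96], [0.0, 0.0, 0.0, 1.0]]
3392 ((600.8897094726562, 244.6514892578125), (148.86325073242188, 12.013433456420898), 66.56926727294922) 231.7116083462602 [605.66307052 255.14097201]
```

View pics/w1.png

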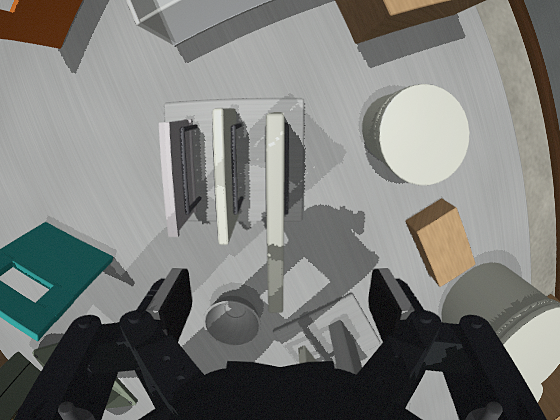

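The wrist view shows the board as the strip from (276,115) to (276,310), centred between the fingers at (180,300) and (378,300). I'll grasp it at the top.

Call:
apply_moves:
  plan: "0 -0.1 2.5 0 8.5; -0.1 -0.2 5 0 7; -0.2 -0.2 7.5 0 6; -0.2 -0.2 9.5 0 5; -0.2 -0.2 9.9 0 4"

```text
clock: 1.82
position: [593.8, 244.6, 198.3]
eef_rot: [-0.001, 0.835, 0.55, -0.004]
ft_force: [-0.6, -0.4, -0.2]
gripper_width: 40.5
finger_force: 0.0
```

Call:
apply_moves:
  plan: "0 0 0 0 3; 0 0 0 0 2; 0 0 0 0 1; 0 0 0 0 0; 0 0 0 0 0"

```text
clock: 2.23
position: [598.0, 245.1, 204.3]
eef_rot: [0.0, 0.835, 0.55, 0.002]
ft_force: [0.7, 1.5, 4.5]
gripper_width: 11.0
finger_force: 61.6
```

Call:
apply_moves:
  plan: "0 0 0 0 0; 0 0 0 0 0; 0 0 0 0 0; 0 0 -0.3 0 0; 0 0 -0.8 0 0"

```text
clock: 2.65
position: [597.0, 243.8, 209.4]
eef_rot: [0.0, 0.835, 0.55, -0.001]
ft_force: [2.3, -0.9, -3.4]
gripper_width: 11.2
finger_force: 60.4
```

Run:
```python
from h import *
rel([600.9,244.7,200],-23.5)
```

```text
t 2.65 tcp [597.  243.8 209.4] yawY -23.3 tilt [-0.001 -0.002 -1.   ] F [ 2.3 -0.9 -3.4] w 11.2 pad 60.4 q [ 0.37  0.44  1.43 -0.    1.27  0.78]
 -> shift cm [0.24 0.32 0.94] turn 0.2
```

Call:
apply_moves:
  plan: "0 0 -1 0 0; 0 0.1 -2.5 0 0; 0.1 0.2 -4.5 0 0; 0.1 0.2 -6.5 0 0; 0.1 0.2 -8.5 0 0"

```text
clock: 3.07
position: [598.5, 244.4, 296.2]
eef_rot: [-0.001, 0.835, 0.55, -0.001]
ft_force: [1.2, 0.7, -2.5]
gripper_width: 11.1
finger_force: 60.7
```

Call:
apply_moves:
  plan: "0 0 -2 0 0; 0 0 -4 0 0; 0 0 -6.2 0 0; 0 0 -8.4 0 0; 0 0 -10.5 0 0"

```text
clock: 3.48
position: [598.4, 244.4, 401.7]
eef_rot: [-0.0, 0.835, 0.55, -0.001]
ft_force: [-0.1, 1.1, -2.5]
gripper_width: 11.0
finger_force: 60.6
```

Run:
```python
from h import *
rel([600.9,244.7,500],-11)
rel([420,-342,500],-11)
```

```text
t 3.48 tcp [598.4 244.4 401.7] yawY -23.3 tilt [-0.002  0.    -1.   ] F [-0.1  1.1 -2.5] w 11.0 pad 60.6 q [0.37 0.4  1.03 0.   1.72 0.78]
 -> shift cm [ 0.11  0.2  -9.83] turn -12.3
t 3.48 tcp [598.4 244.4 401.7] yawY -23.3 tilt [-0.002  0.    -1.   ] F [-0.1  1.1 -2.5] w 11.0 pad 60.6 q [0.37 0.4  1.03 0.   1.72 0.78]
 -> shift cm [-60.93   6.79  -9.8 ] turn -12.3
```

Call:
apply_moves:
  plan: "-0.5 0 -1.8 0 0; -1.5 0.2 -3.8 -1 0; -3 0.4 -5.8 -2 0; -5 0.6 -7.8 -3 0; -7.2 0.8 -9 -4 0"

```text
clock: 3.9
position: [577.5, 175.1, 492.4]
eef_rot: [-0.0, 0.815, 0.579, 0.001]
ft_force: [0.0, -0.4, -3.1]
gripper_width: 11.2
finger_force: 60.6
```

Run:
```python
from h import *
rel([420,-342,490],-11)
```

```text
t 3.9 tcp [577.5 175.1 492.4] yawY -19.2 tilt [ 0.001  0.001 -1.   ] F [ 0.  -0.4 -3.1] w 11.2 pad 60.6 q [0.27 0.35 0.89 0.   1.91 0.61]
 -> shift cm [-54.01   2.12   0.18] turn -8.2
```

Call:
apply_moves:
  plan: "-2.5 0.1 0 -0.5 0; -5 0.2 0 -1 0; -7.5 0.3 0 -1.5 0; -10 0.4 0 -2 0; -12.5 0.5 0 -2.5 0"

```text
clock: 4.32
position: [540.2, 54.7, 490.6]
eef_rot: [-0.001, 0.803, 0.597, -0.001]
ft_force: [-0.1, -0.1, -2.2]
gripper_width: 11.1
finger_force: 60.6
```

Call:
apply_moves:
  plan: "-2.5 0.1 0 -0.5 0; -5 0.2 0 -1 0; -7.5 0.3 0 -1.5 0; -10 0.4 0 -2 0; -12.5 0.5 0 -2.5 0"

```text
clock: 4.73
position: [508.8, -66.2, 490.6]
eef_rot: [-0.001, 0.789, 0.614, -0.0]
ft_force: [0.5, -0.6, -3.8]
gripper_width: 11.0
finger_force: 60.6
```

Run:
```python
from h import *
rel([420,-342,490],-11)
```

```text
t 4.73 tcp [508.8 -66.2 490.6] yawY -14.3 tilt [-0.002  0.001 -1.   ] F [ 0.5 -0.6 -3.8] w 11.0 pad 60.6 q [-0.15  0.18  1.12  0.    1.84  0.1 ]
 -> shift cm [-28.92  -1.82   0.05] turn -3.3
```

Call:
apply_moves:
  plan: "-2.5 -0.2 0 -0.5 0; -5 -0.3 0 -1 0; -7.5 -0.5 0 -1.5 0; -10 -0.6 0 -2 0; -12.5 -0.8 0 -2.5 0"

```text
clock: 5.15
position: [470.3, -185.2, 490.6]
eef_rot: [-0.001, 0.776, 0.631, -0.0]
ft_force: [1.3, 0.6, -3.0]
gripper_width: 11.1
finger_force: 60.6
```

Call:
apply_moves:
  plan: "-2.5 -0.2 0 0 0; -5 -0.3 0 -0.5 0; -7.5 -0.5 0 -1 0; -10 -0.8 0 -1 0; -12 -0.9 0 -1 0"

```text
clock: 5.57
position: [436.7, -301.2, 490.5]
eef_rot: [-0.001, 0.771, 0.637, -0.0]
ft_force: [-0.6, 0.7, -3.1]
gripper_width: 10.9
finger_force: 60.6
```

Run:
```python
from h import *
rel([420,-342,300],-11)
```

```text
t 5.57 tcp [ 436.7 -301.2  490.5] yawY -10.9 tilt [-0.001  0.001 -1.   ] F [-0.6  0.7 -3.1] w 10.9 pad 60.6 q [-0.63  0.21  1.09  0.    1.85 -0.44]
 -> shift cm [-4.34 -0.84 19.05] turn 0.1
```

Call:
apply_moves:
  plan: "-2 -0.4 1 0 0; -3.5 -0.7 3.5 0 0; -4.3 -0.8 6.5 0 0; -4.3 -0.8 9.5 0 0; -4.3 -0.8 12.5 0 0"

```text
clock: 5.98
position: [421.2, -340.8, 364.1]
eef_rot: [-0.001, 0.771, 0.637, 0.0]
ft_force: [0.6, 0.2, -3.0]
gripper_width: 10.9
finger_force: 60.6
```

Call:
apply_moves:
  plan: "0 0 2.5 0 0; 0 0 4.5 0 0; 0 0 6 0 0; 0 0 7 0 0; 0 0 7.5 0 0"

```text
clock: 6.4
position: [421.5, -340.2, 289.0]
eef_rot: [-0.002, 0.771, 0.637, -0.0]
ft_force: [0.3, -0.3, -3.3]
gripper_width: 10.9
finger_force: 60.6
```

Call:
apply_moves:
  plan: "0 0 0 0 0; 0 0 0 0 0; 0 0 0 0 0; 0 0 0 0 0; 0 0 0 0 0"

```text
clock: 6.82
position: [422.5, -341.1, 291.1]
eef_rot: [0.001, 0.771, 0.637, 0.0]
ft_force: [-0.8, 0.2, -3.7]
gripper_width: 11.0
finger_force: 60.6
```

Run:
```python
from h import *
from bench import cams
for n in("scene","side"):
    p,d=cams.capture(n); np.savez(f"{n}2.npz",p=p,d=d,**cams.camera_params(n)); cv2.imwrite(f"pics/{n}2.png",p[:,:,::-1])
    W,p,d=cloud(n+"2"); r=np.radians(-11.1); a=np.array([np.cos(r),np.sin(r)]); b=np.array([-a[1],a[0]])
    X=(W[...,:2]-[605,-379])@a; Y=(W[...,:2]-[605,-379])@b; Z=W[...,2]
    m=(d>0)&(X>-205)&(X<-165)&(abs(Y)<110)&(Z>60)&(Z<330)
    for zl in range(80,330,25):
        k=m&(Z>zl)&(Z<zl+8)
        if k.sum()>3: print(n,zl,k.sum(),"X",np.percentile(X[k],[5,95]).round(),"Y",np.percentile(Y[k],[2,98]).round(), np.histogram(Y[k],np.arange(-100,101,20))[0])
    for yl in(-60,60,-50,50,-20,20):
        k=m&(abs(Y-yl)<6); print(" at Y",yl,"z",np.percentile(Z[k],[2,98]).round() if k.sum() else None)
rel([420,-342,268],-11)
```

```text
scene 105 12 X [-180. -177.] Y [-67. -10.] [0 3 4 3 2 0 0 0 0 0]
scene 130 17 X [-181. -178.] Y [-63.  42.] [0 2 3 3 4 1 3 1 0 0]
scene 155 28 X [-183. -178.] Y [-70.  78.] [0 2 4 4 2 4 4 2 6 0]
scene 180 28 X [-190. -178.] Y [-62.  78.] [ 0  2  2  1  4  4  3  2 10  0]
scene 205 25 X [-187. -179.] Y [-68.  78.] [0 2 3 3 3 3 2 4 5 0]
scene 230 38 X [-191. -179.] Y [-65.  77.] [0 3 4 6 6 4 4 3 8 0]
scene 255 27 X [-189. -178.] Y [-68.  81.] [ 0  3  4  4  0  0  0  4 10  2]
scene 280 22 X [-188. -179.] Y [-68.  80.] [0 3 2 0 1 2 4 2 8 0]
scene 305 29 X [-202. -168.] Y [ 4. 80.] [ 0  0  0  0  0 14  3  4  7  1]
 at Y -60 z [109. 295.]
 at Y 60 z [144. 319.]
 at Y -50 z [106. 289.]
 at Y 50 z [141. 320.]
 at Y -20 z [108. 297.]
 at Y 20 z [138. 321.]
side 105 30 X [-192. -183.] Y [-77.  58.] [ 0 11  2  3  4  3  2  4  1  0]
side 130 32 X [-192. -183.] Y [-75.  62.] [ 0 11  3  5  1  4  3  3  2  0]
side 155 33 X [-192. -182.] Y [-76.  71.] [ 0 11  3  3  4  4  3  2  3  0]
side 180 32 X [-192. -184.] Y [-77.  75.] [0 9 4 3 4 3 2 4 3 0]
side 205 28 X [-192. -183.] Y [-77.  50.] [ 0 11  5  4  2  2  2  2  0  0]
side 230 37 X [-192. -181.] Y [-77.  65.] [ 0 12  3  1  2  3  7  7  2  0]
side 255 15 X [-192. -184.] Y [-76.  43.] [ 0 10  3  1  0  0  0  0  1  0]
side 280 27 X [-193. -181.] Y [-74.  -9.] [ 0 12  5  6  4  0  0  0  0  0]
side 305 38 X [-205. -172.] Y [-75.   0.] [ 0 11  2  4 20  1  0  0  0  0]
 at Y -60 z [108. 319.]
 at Y 60 z [103. 232.]
 at Y -50 z [110. 320.]
 at Y 50 z [103. 246.]
 at Y -20 z [108. 320.]
 at Y 20 z [107. 319.]
t 6.92 tcp [ 422.3 -341.   290.8] yawY -10.8 tilt [ 0.001 -0.    -1.   ] F [-0.4 -0.  -2.7] w 10.9 pad 60.6 q [-0.7   0.24  1.53  0.    1.37 -0.51]
 -> shift cm [-0.14 -0.21  2.28] turn 0.2
```

View pics/side2.png

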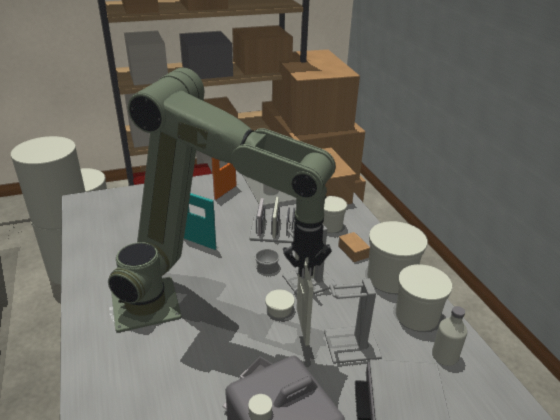

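View pics/scene2.png

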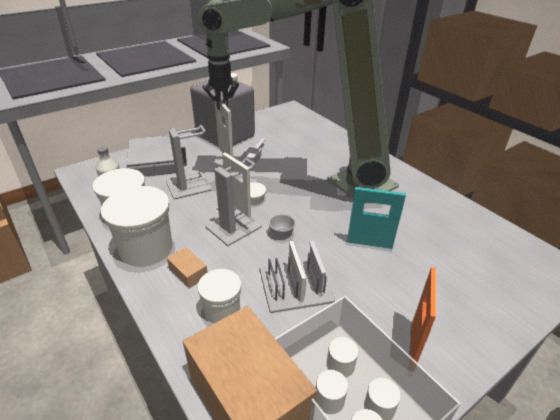

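The side view shows the board held upright with its near edge at (306,300), just in front of the peg tips at (335,290). The scene view shows it at (227,135), facing the peg at (203,130). Measured top is 320 and bottom about 103, so the slot top is at TCP − 15 and the board is centred on the peg to within 2 mm.

Call:
apply_moves:
  plan: "0 0 0.6 0 0; -0.1 0 1.5 0 0; -0.1 0 2.2 0 0; -0.1 0.5 2.5 0 0; -0.1 1.5 2.5 0 0"

```text
clock: 7.33
position: [436.0, -344.2, 263.9]
eef_rot: [-0.002, 0.771, 0.637, -0.0]
ft_force: [-0.4, 0.0, -4.0]
gripper_width: 11.3
finger_force: 60.6
```

Call:
apply_moves:
  plan: "0 1 0 0 0; 0 2 0 0 0; 0 3 0 0 0; 0 4 0 0 0; 0 5 0 0 0"

```text
clock: 7.75
position: [487.3, -354.3, 265.3]
eef_rot: [0.0, 0.77, 0.637, 0.0]
ft_force: [-0.3, 0.4, -2.2]
gripper_width: 10.9
finger_force: 60.6
```

Run:
```python
from h import *
rel([605-53*.981,-379+53*.193,266],-11)
```

```text
t 7.75 tcp [ 487.3 -354.3  265.3] yawY -10.8 tilt [ 0. -0. -1.] F [-0.3  0.4 -2.2] w 10.9 pad 60.6 q [-0.65  0.35  1.44  0.    1.36 -0.46]
 -> shift cm [-0.19  6.72 -0.07] turn 0.2
```

Call:
apply_moves:
  plan: "0 1 0 0 0; -0.1 2 0 0 0; -0.1 3 0 0 0; -0.1 4 0 0 0; -0.1 5 0 0 0"

```text
clock: 8.17
position: [535.8, -364.7, 265.2]
eef_rot: [-0.0, 0.771, 0.637, 0.0]
ft_force: [-0.7, 1.0, -3.0]
gripper_width: 11.0
finger_force: 60.6
```

Call:
apply_moves:
  plan: "0 0.8 0 0 0; 0 1.4 0 0 0; 0 1.7 0 0 0; 0 1.7 0 0 0; 0 1.7 0 0 0"

```text
clock: 8.58
position: [551.3, -367.6, 265.2]
eef_rot: [-0.0, 0.771, 0.637, -0.0]
ft_force: [-1.2, -0.6, -3.0]
gripper_width: 11.2
finger_force: 60.7
```

Run:
```python
from h import *
from bench import cams
ims=[]
for n in("scene","side"):
    p,d=cams.capture(n); np.savez(f"{n}3.npz",p=p,d=d,**cams.camera_params(n))
    c=px(n,[555,-370,200]).astype(int); q=p[max(c[1]-65,0):c[1]+65,c[0]-65:c[0]+65]; ims.append(cv2.resize(q[:,:,::-1],(400,400),interpolation=cv2.INTER_CUBIC))
cv2.imwrite("pics/ins.png",np.hstack(ims))
rel([605-53*.981,-379+53*.193,245],-11)
```

```text
t 8.68 tcp [ 551.1 -367.6  265.4] yawY -10.8 tilt [-0.  0. -1.] F [-0.5  0.  -3.7] w 11.0 pad 60.7 q [-0.61  0.44  1.28 -0.    1.41 -0.42]
 -> shift cm [-0.08  0.21  2.04] turn 0.2
```

View pics/ins.png

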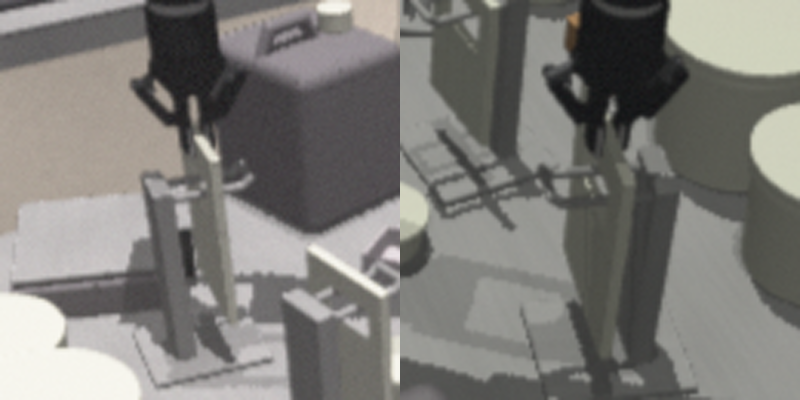

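Both halves of the crop show the board midway on the peg: the bars enter at (170,185) and the tip comes out at (240,180) on the left, with the same on the right at (560,180). Next I lower it gently onto the bars.

Call:
apply_moves:
  plan: "0 0 0.4 0 0; 0 0.1 0.8 0 0; 0 0.1 1.2 0 0; 0 0.1 1.4 0 0; 0 0.1 1.6 0 0"

```text
clock: 9.1
position: [552.3, -367.7, 248.7]
eef_rot: [-0.0, 0.771, 0.637, -0.0]
ft_force: [-0.0, -0.5, -2.8]
gripper_width: 10.9
finger_force: 60.6
```

Call:
apply_moves:
  plan: "0 0 0.1 0 0; 0 0 0.2 0 0; 0 0 0.3 0 0; 0 0 0.3 0 0; 0 0 0.3 0 0"

```text
clock: 9.52
position: [552.5, -367.9, 247.2]
eef_rot: [0.0, 0.771, 0.637, 0.0]
ft_force: [-2.0, 1.8, 3.1]
gripper_width: 10.8
finger_force: 61.4
```

Run:
```python
from h import *
rel([605-53*.981,-379+53*.193,245],-11)
```

```text
t 9.52 tcp [ 552.5 -367.9  247.2] yawY -10.8 tilt [ 0.001 -0.    -1.   ] F [-2.   1.8  3.1] w 10.8 pad 61.4 q [-0.6   0.45  1.31  0.    1.37 -0.42]
 -> shift cm [-0.08  0.07  0.22] turn 0.2
```

Call:
apply_moves:
  plan: "0 0 0.05 0 0; 0 0 0.1 0 0; 0 0 0.1 0 0; 0 0 0.1 0 0; 0 0 0.1 0 0"

```text
clock: 9.93
position: [552.5, -367.9, 247.1]
eef_rot: [0.001, 0.771, 0.637, 0.0]
ft_force: [-2.6, 1.0, 6.7]
gripper_width: 11.1
finger_force: 62.2
```

Call:
apply_moves:
  plan: "0 0 0 0 1.3; 0 0 0 0 1.6; 0 0 0 0 2; 0 0 0 0 2.5; 0 0 0 0 3"

```text
clock: 10.35
position: [552.6, -367.9, 244.9]
eef_rot: [-0.0, 0.771, 0.637, 0.0]
ft_force: [-0.2, 0.2, -0.7]
gripper_width: 30.1
finger_force: 0.0
```

Call:
apply_moves:
  plan: "0 0 0 0 4; 0 0 0 0 4; 0 0 0 0 4; 0 0 0 0 4; 0 0 0 0 4"

```text
clock: 10.77
position: [552.5, -367.8, 245.3]
eef_rot: [-0.0, 0.771, 0.637, 0.0]
ft_force: [0.3, 0.0, -0.3]
gripper_width: 40.2
finger_force: 0.0
```

```bash
cat > chk.py <<'E'
from h import *
from bench import cams
import sys
k0=sys.argv[1]; ims=[]
for n in("scene","side"):
    p,d=cams.capture(n); np.savez(f"{n}{k0}.npz",p=p,d=d,**cams.camera_params(n))
    c=px(n,[555,-370,200]).astype(int); q=p[max(c[1]-65,0):c[1]+65,c[0]-65:c[0]+65]; ims.append(cv2.resize(q[:,:,::-1],(400,400),interpolation=cv2.INTER_CUBIC))
    W,p,d=cloud(n+k0); r=np.radians(-11.1); a=np.array([np.cos(r),np.sin(r)]); b=np.array([-a[1],a[0]])
    X=(W[...,:2]-[605,-379])@a; Y=(W[...,:2]-[605,-379])@b; Z=W[...,2]
    m=(d>0)&(X>-85)&(X<-25)&(abs(Y)<110)&(Z>45)&(Z<285)
    e=-1 if n=="side" else 1; out=[]
    for zl in (70,100,130,160,190,250):
        k=m&(Z>zl)&(Z<zl+20)&(abs(Y)>50)
        if k.sum()>5: out.append((zl,np.percentile(X[k],[5,95]).round(),np.percentile(Y[k],[2,98]).round()))
    print(n,*out,sep="\n ")
    k=m&(abs(Y)<85)&(Z>240); print(" top z",np.percentile(Z[k],[50,98]).round())
cv2.imwrite(f"pics/c{k0}.png",np.hstack(ims))
rel([552,-368,330],-11)
E
python3 chk.py 4
```

```text
scene
 (70, array([-56., -46.]), array([-63.,  78.]))
 (100, array([-58., -46.]), array([-67.,  80.]))
 (130, array([-58., -46.]), array([-62.,  82.]))
 (160, array([-59., -46.]), array([-69.,  79.]))
 (190, array([-58., -46.]), array([-58.,  82.]))
 (250, array([-58., -47.]), array([-60.,  77.]))
 top z [268. 283.]
side
 (70, array([-60., -49.]), array([-77.,  72.]))
 (100, array([-61., -50.]), array([-77.,  69.]))
 (130, array([-60., -50.]), array([-77.,  64.]))
 (160, array([-60., -50.]), array([-77.,  64.]))
 (190, array([-60., -47.]), array([-79., -50.]))
 (250, array([-60., -49.]), array([-78., -51.]))
 top z [268. 282.]
t 10.87 tcp [ 552.5 -367.8  245.3] yawY -10.8 tilt [ 0.  0. -1.] F [-0.3  0.3  0.4] w 39.6 pad 0.0 q [-0.6   0.46  1.32  0.    1.37 -0.42]
 -> shift cm [-0.03 -0.04 -8.47] turn 0.2
```

View pics/c4.png

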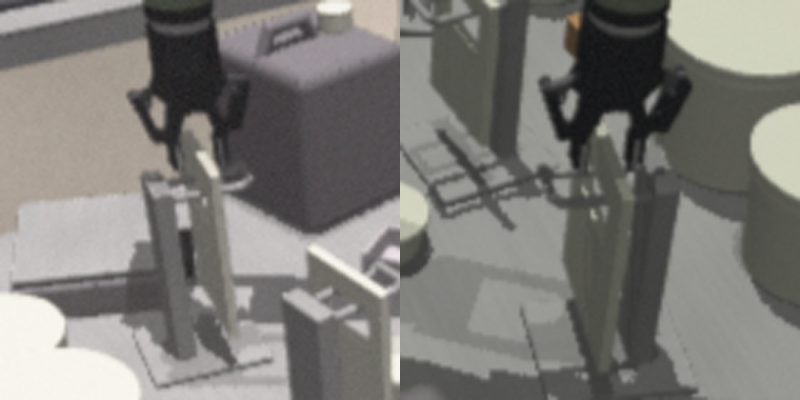

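The crop shows the board hanging upright on both bars with the fingers open to either side, clear of it (left (175,150)/(225,170)). I'll withdraw straight up.

Call:
apply_moves:
  plan: "0 0 -0.6 0 4; 0 0 -1.8 0 4; 0 0 -3.5 0 4; 0 0 -5.5 0 4; 0 0 -8 0 4"

```text
clock: 11.28
position: [552.0, -367.5, 325.4]
eef_rot: [-0.001, 0.771, 0.637, -0.0]
ft_force: [0.6, 0.2, -0.3]
gripper_width: 40.0
finger_force: 0.0
```

Call:
apply_moves:
  plan: "0 0 -3 0 4; 0 0 -6 0 4; 0 0 -8 0 4; 0 0 -8 0 4; 0 0 -8 0 4"

```text
clock: 11.7
position: [552.7, -368.0, 406.9]
eef_rot: [0.002, 0.771, 0.637, 0.001]
ft_force: [0.1, -0.9, -0.5]
gripper_width: 40.0
finger_force: 0.0
```

Call:
apply_moves:
  plan: "0 0 0 0 4; 0 0 0 0 4; 0 0 0 0 4; 0 0 0 0 4; 0 0 0 0 4"

```text
clock: 12.12
position: [552.4, -367.8, 404.6]
eef_rot: [-0.001, 0.771, 0.637, -0.0]
ft_force: [-0.0, -0.0, 0.4]
gripper_width: 39.7
finger_force: 0.0
```

Call:
apply_moves:
  plan: "0 0 0 0 4; 0 0 0 0 4; 0 0 0 0 4; 0 0 0 0 4; 0 0 0 0 4"

```text
clock: 12.53
position: [552.5, -367.8, 405.3]
eef_rot: [0.0, 0.771, 0.637, 0.0]
ft_force: [-0.3, -0.5, 0.2]
gripper_width: 39.9
finger_force: 0.0
```

Call:
apply_moves:
  plan: "0 0 0 0 4; 0 0 0 0 4; 0 0 0 0 4; 0 0 0 0 4; 0 0 0 0 4"

```text
clock: 12.95
position: [552.5, -367.8, 405.3]
eef_rot: [0.0, 0.771, 0.637, 0.0]
ft_force: [-0.1, 0.3, -0.2]
gripper_width: 40.2
finger_force: 0.0
```

Call:
apply_moves:
  plan: "0 0 0 0 4; 0 0 0 0 4; 0 0 0 0 4; 0 0 0 0 4; 0 0 0 0 4"

```text
clock: 13.37
position: [552.5, -367.8, 405.3]
eef_rot: [-0.0, 0.771, 0.637, 0.0]
ft_force: [-0.3, 0.4, -0.3]
gripper_width: 40.0
finger_force: 0.0
```

```bash
python3 chk.py 5; python3 chk.py 6 | grep -A1 -e side -e scene; python3 -c "
from h import *
for n in('scene','side'):
    a=np.load(n+'5.npz')['p'].astype(int);b=np.load(n+'6.npz')['p'].astype(int); print(abs(a-b).max(),(abs(a-b).max(-1)>40).sum())
    W,p,d=cloud(n+'6');m=(d>0)&(W[...,2]>255)&(W[...,2]<285)&(abs(W[...,0]-552)<60)&(abs(W[...,1]+368)<85)
    r=np.radians(-11.1);Y=(W[m][:,:2]-[605,-379])@np.array([-np.sin(r),np.cos(r)]);Z=W[m][:,2]
    for y in range(-70,80,20):
        k=abs(Y-y)<10; print(y,Z[k].max().round(1) if k.any() else None,end='; ')
    print()
"
```

```text
scene
 (70, array([-57., -46.]), array([-64.,  79.]))
 (100, array([-58., -46.]), array([-63.,  82.]))
 (130, array([-58., -47.]), array([-67.,  80.]))
 (160, array([-58., -47.]), array([-68.,  79.]))
 (190, array([-58., -47.]), array([-7., 79.]))
 (250, array([-57., -47.]), array([-70.,  80.]))
 top z [267. 278.]
side
 (70, array([-60., -50.]), array([-78.,  73.]))
 (100, array([-60., -49.]), array([-77.,  71.]))
 (130, array([-60., -49.]), array([-77.,  54.]))
 (160, array([-60., -49.]), array([-77.,  65.]))
 (190, array([-60., -48.]), array([-77.,  71.]))
 (250, array([-60., -49.]), array([-79.,  73.]))
 top z [269. 277.]
t 13.47 tcp [ 552.5 -367.8  405.3] yawY -10.8 tilt [ 0.  0. -1.] F [-0.4 -0.6  0.3] w 40.2 pad 0.0 q [-0.6   0.43  0.97  0.    1.74 -0.42]
 -> shift cm [-0.03 -0.04  7.53] turn 0.2
scene
 (70, array([-58., -47.]), array([-65.,  79.]))
--
side
 (70, array([-60., -51.]), array([-78.,  70.]))
16 0
-70 276.0; -50 277.5; -30 278.0; -10 276.9; 10 277.7; 30 277.0; 50 276.7; 70 276.8; 
11 0
-70 276.1; -50 276.9; -30 277.8; -10 277.8; 10 279.0; 30 276.9; 50 276.7; 70 276.2;
```

View pics/c6.png

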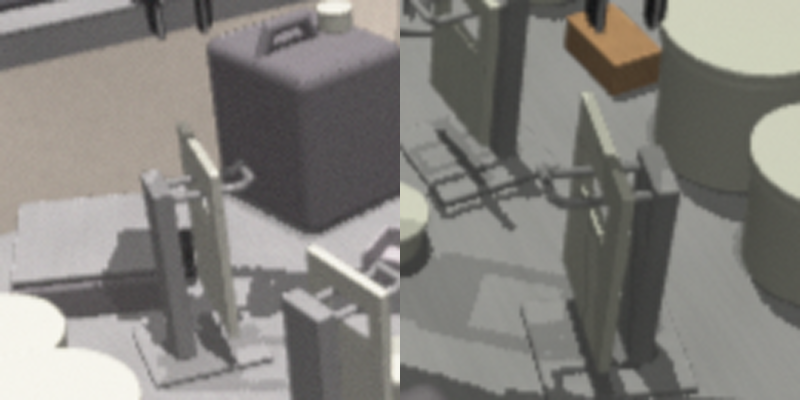

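The board hangs free in mid-peg (left (210,200), right (605,230)). Its top is level at about 276 mm, it is plumb and still, and the gripper is well above it.

```bash
python3 -c "
from bench import workorder
print(workorder.close_job())"
```

```text
the job is handed in; nothing more can be done
None
```

The white slotted board now hangs level and still at the middle of the empty peg, nothing else was moved, and the job was handed in at about 13.6 s of the 61 s allowed.

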